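# Load the display press and tread its pedal

## Task

Slide the metal tray carrying the phone display fully home into the slot of the display press, against its end stop. Then press the pedal beside it right down to its stop, keep it there for a good second, and let it come all the way up again, leaving the tray home with the display in it. Do not touch the display with the gripper or let it leave its tray, do not work the pedal before the tray is home, and leave the other things on the bench undisturbed.

Things in the scene. Friction and masses are not known exactly. Their poses are not given: they have to be found in the camera images.
- tray: Flat aluminium tray lying on the bench, 84 (x) by 176 (y), rim 14 high with 4 thick walls, floor 4 thick, 0.3 kg. Origin: centre of its underside. A 30 wide, 4 thick tongue runs out to its own -x and carries the black upright grip block, 26 long (x) by 16 thick (y), from 4 to 45 above the bench, centred 95 before the tray's centre. It goes into the press with its +x edge first.
- tray_handle (a point): Centre of the top of the tray's grip block, 45 above the tray's underside, at (-95, 0, 45) in the tray's frame, same axes as the tray
- display: Dark glass phone display with a metal frame, 70 by 150 by 8, 70 g, lying loose inside the tray. Origin: centre of its underside, z up.
- press: Display press, fixed. Origin: on the bench where the centre of a fully home tray lies (end stop face at x = +43); the tray goes in along +x, sliding on the bench. White columns, outside 113 either side of the middle, and a cross beam stand to 210 high at x = 5 to 51; a rubber ram pad 50 by 130 hangs under the beam, 36 above the bench, and comes down with the pedal, which is at y = -165.
- press_mouth (a point): Middle of the slot's open front, on the bench, at (-50, 0, 0) in the press's frame, same axes. From here to x = 46 run two aluminium rails, 182 apart, 27 high, whose lips reach over the tray's edges (free height 22, lips 162 apart). Ahead of the mouth lead-in plates 26 high spread to about 210 apart at 27 before it.
- pedal_pad (a point): Middle of the ribbed pressing area, on the top face of the pedal; moves with the pedal; 103 before the hinge (the press's -x) and 42 above it when up. The plain steel pedal plate is 66 wide, runs 140 from its hinge towards the press's -x, and slopes upward by 0.36 rad away from the hinge when up.
- pedal_hinge (a point): The pedal's hinge axis (along the press's y), at (30, -165, 28) in the press's frame; axes those of the press
- pedal (a joint): Pedal angle, rad: 0 up (rest), 0.28 right down on its stop; the spring brings it back. It takes about 5 N to start and 11 N at the stop, at the pad.
- solvent: Bystander: white plastic bottle, 60 across, 130 high, origin under its centre
- spray_can: Bystander: spray can, 60 across, 200 high, origin under its centre
- glue: Bystander: small glue bottle, 28 across, 70 high, origin under its centre
- film_box: Bystander: flat black box, 150 by 100 by 35, origin under its centre
- screwdriver: Bystander: screwdriver 150 long lying along its x
- tweezers: Bystander: steel tweezers 126 long, 6 high, lying along their x
Not all that is in view belongs to the job. There is more than one size of the tray; the job needs the smaller.

How it is judged:
On the way, in this order (a step that is already met when the one before it is completed fails the run):
1. the tray is fully home in the press slot, the pedal still up (x of tray in the frame of press between -0.006 and 0.006 m and y of tray in the frame of press between -0.008 and 0.008 m and z of tray in the frame of press below 0.006 m and angle between the x axis of tray and the x axis of press, either way round below 0.07 rad and value of joint pedal below 0.05 rad), for 0.2 s.
2. the pedal is down on its stop for 0.8 s with the tray home (x of tray in the frame of press between -0.006 and 0.006 m and y of tray in the frame of press between -0.008 and 0.008 m and z of tray in the frame of press below 0.006 m and angle between the x axis of tray and the x axis of press, either way round below 0.07 rad and value of joint pedal above 0.255 rad), for 0.8 s.
At the end, for the whole second after the job is handed in: The tray lies in the press slot within 6 mm of its end position, within 8 mm of the middle and straight within 0.07 rad; the display lies flat in the tray (within 20 mm of its centre); the pedal is up again (under 0.03 rad); tray and display are at rest (x of tray in the frame of press between -0.006 and 0.006 m and y of tray in the frame of press between -0.008 and 0.008 m and z of tray in the frame of press below 0.006 m and angle between the x axis of tray and the x axis of press, either way round below 0.07 rad and value of joint pedal below 0.03 rad and z of display in the frame of tray below 0.008 m and horizontal distance between display and tray below 0.02 m and linear speed of each of tray, display below 0.02 m/s); the robot touches nothing.
It fails at once if the gripper touches the display (contact force between the fingers and display above 0.5 N).
It fails at once if the display leaves its tray (distance between display and tray above 0.03 m).
It fails at once if the pedal is worked (past 0.14 rad) before the tray is home (value of joint pedal above 0.14 rad and (x of tray in the frame of press below -0.012 m or y of tray in the frame of press above 0.02 m or y of tray in the frame of press below -0.02 m)).
It fails at once if another thing on the bench is moved by more than 25 mm or tipped over (distance of any of solvent, spray_can, glue, film_box, screwdriver, tweezers from where it was at the start of the episode above 0.025 m or angle between any of solvent, spray_can, glue, film_box's own z axis and vertical above 0.5 rad).
It also fails if it takes over 62 s, if anything falls off the work surface, if the arm or the gripper's body presses on something with over 40 N, if the wrist force passes 120 N, or if a joint passes its speed limit or range.

## Robot

A 6-joint arm with a two-finger parallel gripper is mounted at the origin on the work surface. World frame = base frame: x ahead of the robot, y to its left, z up, the work surface at z = 0. Lengths are in m, angles in rad, forces in N, time in s.
With the tool pointing down it reaches from about 0.35 to 0.775 m from the base axis. Payload 5.5 kg.
Tool frame: the origin (TCP) lies between the finger pads; the fingertips stand 19 mm ahead of it and the grasp point (between the pads) is the TCP; z points along the fingers, y is the line along which they close (so a half turn about z gives the same grasp; the last joint's range is limited). The gripper opens to 85 mm and grips with 20 to 120 N. Pads are 22 mm wide; open, the fingers measure 114 mm over their backs; the gripper's body (76 mm by 85 mm) begins 54 mm behind the grasp point. The pads swing forward as they close: fully open they stand 13 mm farther back than shut.
Start: joints at [-1.458, 0.313, 0.046, 1.304, 0, 1.431], TCP at [0.144, -0.557, 0.25] pointing down, gripper open.
Joint ranges: [-2.76, 2.76], [-0.86, 1.69], [-1.03, 1.26], [-2.2, 2.34], [-1.47, 1.5], [-3.14, 3.14]. Speed limits (rad/s): [2.57, 2.57, 3.14, 3.14, 3.14, 3.14].

## Interface

Orientations are given as a unit quaternion [w, x, y, z].
In Python, from workcell import env gives the robot as it stands.
- The arm moves only by the shell command python3 -m pendant 'ROWS' [FORCE]. ROWS is JSON, a list of rows, each an object with "travel": the shift along the tool's x, y, z scaled (see below), a list of three; "rot": the turn, a rotation vector about the tool's x, y, z scaled (see below), a list of three; "fingers": the opening, from -1 (shut) to 1 (fully open). In form: [{"travel": [dx, dy, dz], "rot": [wx, wy, wz], "fingers": fingers}, ...]. A call has 1 to 10 rows; each row is the pose to reach, as a shift and turn from the pose commanded when the call began, along the tool's axes at that moment; what a row does not reach only later rows make up. The controller multiplies each number of a shift by 0.12 m and each number of a turn by 60 degrees. A row lasts 1/10 s, in which the tool goes at most 50 mm and 8.59 degrees, less where a joint would pass 70% of its speed; a pose out of reach is approached as far as the arm can. A call with a number of a shift or a turn outside -1 to 1 is refused whole. A call with a gripper value outside its range is refused whole. The fingers move at their own pace and stop on an object; FORCE is the grip in N (left out, the last holds). Time passes only in rows, so rows that repeat a pose let the fingers close. It gives the time, the measured TCP pose, the force, the opening and the grip force at its end, in the units of the state.
- env.get_state(): the state, without advancing time (a new reading comes with each control period).
- env.read_camera(name): name is "side" or "top" or "wrist"; returns (picture, depth): 420x560x3 uint8, blue, green, red; 420x560 float32, m along the optical axis (not along the pixel's ray), 0 where there is no reading.
- env.camera_model(name): a dict with "fovy" (degrees; the focal length in pixels is half the picture's height over the tangent of half this angle, whatever the lens; pixels are square), "cx", "cy" (the principal point, pixels), "rvec" (rotation vector, rad) and "tvec" (3), from world to camera coordinates, as OpenCV has them; the wrist camera has in their place "T_tool_cam" (4x4, takes a point from camera to tool coordinates, whose origin is the TCP and whose axes are the flange's). Camera axes: x right, y down, z forward; pixel columns grow to the right and rows downward; lengths in m; the calibration is good to about 2 mm. A picture is of the moment at which its call begins: read the wrist's pose just before it. camera_model takes no time and is no camera call.
- env.hand_in(): hands the job in; it is judged then, once.
Trained networks look in the newest picture that a camera, given by its name, has taken for a name from the list of things; names that differ only in an ending like _2 or _b are one class to them, and where a whole thing is asked for, a point or a joint stands for the part that bears it (a point fixed in the world has none). Each returns a list of dicts, best first, with "conf" (0 to 1); they miss things now and then, are a little off and sometimes report something else, mostly with a low value. They report only what shows in the picture. A call takes as long as a camera call. They do not tell look-alikes from the thing itself.
- env.outline_of(camera, target): "mask" (420x560 bool, what is visible of it) and "xy" ([column, row] in pixels, amid what is visible of it).
The state is a dict: "clock": time; "joint_pos": joint angles; "qvel": joint speeds; "tau": joint torques, N m; "tcp_pos": TCP position; "orientation": TCP orientation; "wrist_force": force on the tool from outside, world axes, zero at the start; "ft_torque": the same for the moment, N m; "finger_gap": finger opening in m; "grip_force": force on a finger pad.
Only numpy, scipy, OpenCV 4.12 (cv2) and the standard library are available. Lean on these libraries where they do the work, as an engineer would, in place of code of your own. Each camera call takes 0.05 s, during which the arm holds its last target. There are 200 camera calls.

## Working session

There is one attempt and no reset: what is moved stays moved. The work goes in short steps, Python scripts to look and compute and a shell command to move; the robot and the scene stay as the last step left them, time stands still between calls to the robot, and variables do not carry over. Pictures are saved under pics/ and viewed, at most 10 in all, crops included, and the job is handed in when it is done.

```bash
ls; mkdir -p pics; cat > h.py <<'E'
import numpy as np, cv2
from workcell import env
from scipy.spatial.transform import Rotation as R
def cam(n):
    m=env.camera_model(n); f=210/np.tan(np.radians(m['fovy'])/2)
    if 'rvec' in m:
        A=R.from_rotvec(np.ravel(m['rvec'])).as_matrix(); t=np.ravel(m['tvec']); return f,m['cx'],m['cy'],A.T,-A.T@t
    s=env.get_state(); T=np.array(m['T_tool_cam']); q=s['orientation']; Rw=R.from_quat([q[1],q[2],q[3],q[0]]).as_matrix()
    return f,m['cx'],m['cy'],Rw@T[:3,:3],Rw@T[:3,3]+np.array(s['tcp_pos'])
def cloud(n):
    c=cam(n); p,d=env.read_camera(n); f,cx,cy,A,o=c
    v,u=np.mgrid[:420,:560]; P=np.stack([(u-cx)/f*d,(v-cy)/f*d,d],-1)@A.T+o; P[d==0]=np.nan
    return p,P
E
python3 - <<'E'
from h import *
for n in ['top','side']:
    p,P=cloud(n); np.savez(n+'.npz',p=p,P=P)
    cv2.imwrite(f'pics/{n}0.png',p)
    print(n,env.camera_model(n))
    for t in ['tray','tray_handle','display','press','pedal','solvent','spray_can','glue','film_box','screwdriver','tweezers']:
        for r in env.outline_of(n,t):
            Q=P[r['mask']]; print(t,round(r['conf'],2),np.round(r['xy']),r['mask'].sum(),np.round(np.nanmedian(Q,0),3),np.round(np.nanpercentile(Q,2,0),3),np.round(np.nanpercentile(Q,98,0),3))
print(env.get_state()['clock'])
E
```

```text
pics
top {'fovy': 45.31230141471938, 'cx': 276.12589149831604, 'cy': 216.27279639971857, 'rvec': array([ 2.14597562, -2.1492299 ,  0.15872455]), 'tvec': array([-0.08692613,  0.44848806,  1.29701627])}
tray 0.74 [154. 208.] 852 [0.478 0.243 0.007] [ 0.42   0.188 -0.002] [0.584 0.363 0.045]
tray 0.7 [118. 329.] 4444 [0.153 0.318 0.005] [ 0.064  0.223 -0.002] [0.272 0.413 0.054]
tray_handle 0.95 [151. 208.] 832 [0.476 0.247 0.008] [ 0.42   0.189 -0.002] [0.584 0.363 0.046]
tray_handle 0.65 [120. 329.] 4428 [0.153 0.318 0.005] [ 0.065  0.225 -0.002] [0.272 0.409 0.053]
tray_handle 0.43 [141. 194.] 1400 [0.515 0.273 0.011] [0.461 0.204 0.005] [0.567 0.341 0.017]
display 0.77 [141. 193.] 1436 [0.515 0.274 0.011] [0.461 0.204 0.004] [0.567 0.343 0.017]
press 0.88 [285. 112.] 5375 [ 0.703 -0.112  0.057] [ 0.613 -0.27   0.011] [0.751 0.032 0.207]
pedal 0.7 [332. 131.] 1079 [ 0.668 -0.241  0.055] [ 0.604 -0.273  0.029] [ 0.735 -0.209  0.079]
pedal 0.57 [ 94. 116.] 1265 [0.687 0.358 0.158] [0.67  0.342 0.006] [0.724 0.396 0.202]
pedal 0.49 [444. 210.] 262 [ 0.468 -0.535  0.022] [ 0.435 -0.55   
[... 1521 characters left out ...]
65 0.024 0.205]
solvent 0.96 [311. 129.] 393 [0.722 0.259 0.071] [ 0.7    0.244 -0.001] [0.796 0.359 0.131]
spray_can 0.86 [293. 108.] 707 [0.694 0.349 0.12 ] [0.672 0.337 0.003] [0.726 0.391 0.203]
glue 0.55 [291. 276.] 122 [ 0.426 -0.309  0.041] [ 0.416 -0.319  0.002] [ 0.442 -0.294  0.073]
film_box 0.9 [386. 281.] 1551 [ 0.685 -0.424  0.034] [ 0.617 -0.467  0.011] [ 0.76  -0.373  0.04 ]
screwdriver 0.78 [336. 342.] 231 [ 0.466 -0.542  0.022] [ 0.435 -0.557  0.   ] [ 0.507 -0.523  0.027]
screwdriver 0.34 [387. 283.] 1581 [ 0.687 -0.425  0.034] [ 0.617 -0.467  0.008] [ 0.761 -0.372  0.04 ]
tweezers 0.41 [339. 342.] 176 [ 0.468 -0.542  0.023] [ 0.436 -0.556  0.014] [ 0.507 -0.529  0.027]
1.2
```

```bash
python3 - <<'E'
from h import *
p=np.load('top.npz')['p']
cv2.imwrite('pics/top1.png',cv2.resize(p,(800,600),interpolation=cv2.INTER_CUBIC))
E
```

```text
(no output)
```

View pics/top1.png

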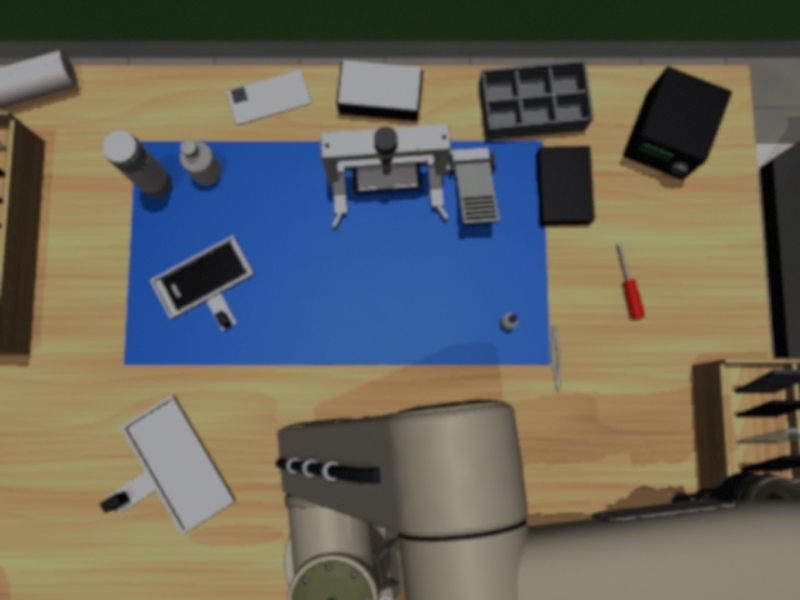

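The picture (800 px scale) shows two trays: one with the display at (202,277), its black grip at (224,318), and an empty one at (180,465). The press is at (388,165), and its pedal at (476,188). The loaded tray should be the smaller. I'll measure both and confirm in a crop.

```bash
python3 - <<'E'
from h import *
for n in ['top','side']:
    D=np.load(n+'.npz'); P=D['P']; p=D['p']
    x,y,z=P[...,0],P[...,1],P[...,2]
    for name,(x0,x1,y0,y1) in dict(load=(.38,.62,.15,.40),big=(.02,.32,.18,.45)).items():
        reg=(x>x0)&(x<x1)&(y>y0)&(y<y1)
        hsv=cv2.cvtColor(p,cv2.COLOR_BGR2HSV)
        t=reg&(z>.0075)&(z<.022)
        t=cv2.morphologyEx(t.astype(np.uint8),cv2.MORPH_OPEN,np.ones((2,2),np.uint8))
        k,l,st,_=cv2.connectedComponentsWithStats(t); i=1+np.argmax(st[1:,4]) if k>1 else 0
        Q=np.stack([x,y],-1)[l==i].astype(np.float32)*1000
        h=reg&(z>.038)&(z<.052)
        print(n,name,'rect',cv2.minAreaRect(Q),'handle',np.round(np.median(P[h],0),4),np.round(np.ptp(P[h],0),3),h.sum())
    # press
    for nm,(a,b) in dict(beam=(.195,.22),lips=(.02,.032)).items():
        reg=(x>.55)&(x<.8)&(y>-.21)&(y<.06)&(z>a)&(z<b)
        Q=np.stack([x,y],-1)[reg].astype(np.float32)*1000
        print(n,nm,reg.sum(),cv2.minAreaRect(Q),np.percentile(Q,[1,50,99],axis=0).round())
    reg=(x>.59)&(x<.76)&(y>-.30)&(y<-.20)&(z>.03)&(z<.085)
    Q=P[reg]; print('pedal',cv2.minAreaRect((Q[:,:2]*1000).astype(np.float32)), np.linalg.lstsq(np.c_[Q[:,:2],np.ones(len(Q))],Q[:,2],rcond=None)[0])
p=np.load('top.npz')['p']
cv2.imwrite('pics/c.png',cv2.resize(p[150:390,50:370],(800,600),interpolation=cv2.INTER_CUBIC))
E
```

```text
top load rect ((510.1636047363281, 279.520263671875), (79.44005584716797, 166.68679809570312), 29.20387840270996) handle [0.4299 0.2292 0.0442] [0.028 0.023 0.01 ] 61
top big rect ((157.27377319335938, 347.062255859375), (247.96234130859375, 96.87574005126953), 9.690386772155762) handle [0.1083 0.3994 0.0472] [0.032 0.028 0.014] 30
top beam 239 ((710.4523315429688, -72.87505340576172), (40.674072265625, 38.617774963378906), 5.061339378356934) [[692. -92.]
 [709. -73.]
 [730. -54.]]
top lips 634 ((684.5986938476562, -89.99177551269531), (135.72630310058594, 247.69387817382812), 3.8929073810577393) [[ 615. -208.]
 [ 688. -129.]
 [ 756.   27.]]
pedal ((675.1791381835938, -245.63072204589844), (147.11331176757812, 77.80804443359375), 5.069444179534912) [-0.36061951 -0.04935343  0.28409744]
side load rect ((517.5715942382812, 274.7356262207031), (91.29090881347656, 167.26568603515625), 32.13527297973633) handle [0.4329 0.2285 0.043 ] [0.028 0.029 0.011] 26
  return _methods._mean(a, axis=axis, dtype=dtype,
  ret = um.true_divide(
Traceback (most recent call last):
ValueError: zero-size array to reduction operation maximum which has no identity
```

```bash
python3 - <<'E'
from h import *
for n in ['top','side']:
    D=np.load(n+'.npz'); P=D['P']; x,y,z=P[...,0],P[...,1],P[...,2]
    m=(x>.58)&(x<.8)&(y>-.21)&(y<.07)
    print(np.histogram(z[m],np.arange(.0,.22,.01)))
    for a,b in [(.14,.195),(.16,.195),(.17,.19),(.022,.031)]:
        Q=(P[m&(z>a)&(z<b)][:,:2]*1000).astype(np.float32)
        if len(Q)>5: print(n,a,len(Q),cv2.minAreaRect(Q))
    if n=='side':
        m=(x>.59)&(x<.76)&(y>-.30)&(y<-.20)&(z>.03)&(z<.085)
        Q=P[m]; print('pedal',cv2.minAreaRect((Q[:,:2]*1000).astype(np.float32)), np.linalg.lstsq(np.c_[Q[:,:2],np.ones(len(Q))],Q[:,2],rcond=None)[0])
p=np.load('top.npz')['p']
a=cv2.resize(p[150:390,60:220],(400,600),interpolation=cv2.INTER_CUBIC); b=cv2.resize(p[80:180,210:370],(400,250),interpolation=cv2.INTER_CUBIC)
cv2.imwrite('pics/c.png',np.hstack([a,np.vstack([b,np.zeros((350,400,3),np.uint8)])]))
E
```

```text
(array([1724,  250,  608,  103,  511,  411,   34,   30,   31,   33,   24,
         38,   35,   22,   19,  120,  115, 1288,  117,   29,  207]), array([0.  , 0.01, 0.02, 0.03, 0.04, 0.05, 0.06, 0.07, 0.08, 0.09, 0.1 ,
       0.11, 0.12, 0.13, 0.14, 0.15, 0.16, 0.17, 0.18, 0.19, 0.2 , 0.21]))
top 0.14 1674 ((716.5828247070312, -71.80232238769531), (53.1497802734375, 224.34486389160156), 5.582522869110107)
top 0.16 1535 ((716.6730346679688, -72.72525787353516), (53.1497802734375, 220.6243896484375), 5.582522869110107)
top 0.17 1405 ((715.8875122070312, -72.39729309082031), (51.73219299316406, 219.6746063232422), 4.273647308349609)
top 0.022 513 ((683.3839111328125, -90.1357421875), (133.82723999023438, 247.30125427246094), 4.064869403839111)
(array([938, 138, 320, 117, 261, 268,  53,  53,  54,  56,  43,  49,  44,
        39,  43,  93, 102, 494, 116,  27,  95]), array([0.  , 0.01, 0.02, 0.03, 0.04, 0.05, 0.06, 0.07, 0.08, 0.09, 0.1 ,
       0.11, 0.12, 0.13, 0.14, 0.15, 0.16, 0.17, 0.18, 0.19, 0.2 , 0.21]))
side 0.14 857 ((719.333740234375, -76.8674087524414), (54.56282043457031, 225.9444580078125), 3.3422691822052)
side 0.16 721 ((719.2620849609375, -75.64099884033203), (54.56282043457031, 223.4874725341797), 3.3422691822052)
side 0.17 610 ((720.0515747070312, -74.83446502685547), (51.50282287597656, 221.17416381835938), 5.139718532562256)
side 0.022 276 ((691.8663330078125, -90.04039001464844), (132.00665283203125, 251.66937255859375), 7.029148578643799)
pedal ((677.0120239257812, -246.750244140625), (149.11090087890625, 83.57792663574219), 5.992307186126709) [-0.32694301 -0.0247139   0.26830969]
```

View pics/c.png

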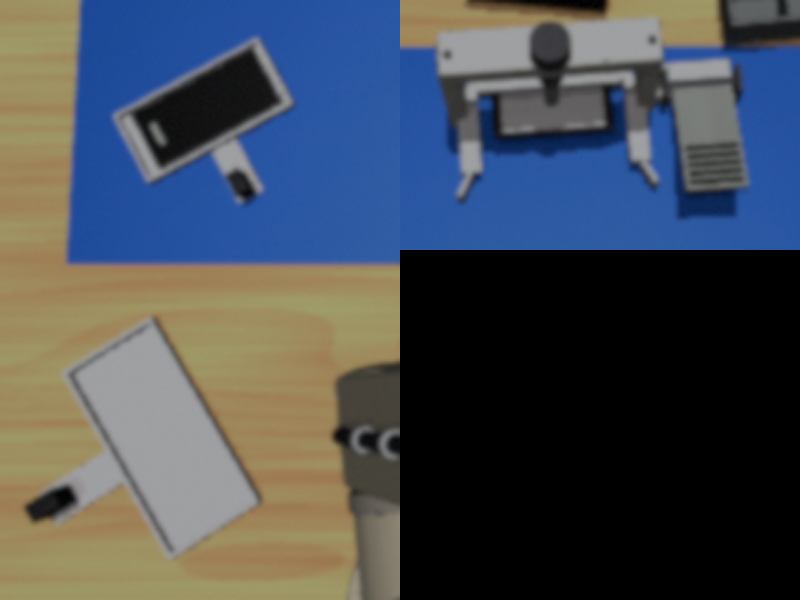

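The loaded tray, in the crop at (205,110), measures about 84×170 and is clearly smaller than the empty one at (160,440). It is the one carrying the display, so that's the one to use. The press has a yaw of about 5°, with its origin near (0.689, -0.0755). I'll work out the approach next.

```bash
cat >> h.py <<'E'
def go(*targets):
    """targets: (x,y,z,yaw deg of tool y-axis line + -90 i.e. tray yaw) ; prints travel, rot numbers"""
    s=env.get_state(); q=s['orientation']; R0=R.from_quat([q[1],q[2],q[3],q[0]]); p0=np.array(s['tcp_pos'])
    print('at',np.round(p0,4),'toolx',np.round(R0.as_matrix()[:,0],3),'q',np.round(s['joint_pos'],2),'t',round(s['clock'],2))
    for x,y,z,w in targets:
        best=None
        for k in (0,180):
            Rt=R.from_euler('z',w+k,degrees=True)*R.from_euler('x',180,degrees=True)
            rv=(R0.inv()*Rt).as_rotvec()
            if best is None or np.linalg.norm(rv)<np.linalg.norm(best): best=rv
        print(np.round(R0.inv().apply(np.array([x,y,z])-p0)/.12,3),np.round(np.degrees(best)/60,3))
E
python3 -c "
from h import *
go((.45,-.3,.25,30),(.431,.229,.15,30))"
```

```text
at [ 0.1438 -0.5568  0.2503] toolx [ 0.968  0.25  -0.   ] q [-1.46  0.31  0.05  1.3   0.    1.43] t 1.2
[ 3.006e+00 -1.434e+00  3.000e-03] [ 0.     0.    -0.259]
[ 3.955 -5.742  0.835] [ 0.     0.    -0.259]
```

```bash
python3 -m pendant '[{"travel":[1,-1,0],"rot":[0,0,-1],"fingers":1},{"travel":[1,-1,0],"rot":[0,0,-1],"fingers":1},{"travel":[1,-1,0],"rot":[0,0,-1],"fingers":1},{"travel":[1,-1,0],"rot":[0,0,-1],"fingers":1},{"travel":[1,-1,0],"rot":[0,0,-1],"fingers":1},{"travel":[1,-1,0],"rot":[0,0,-1],"fingers":1},{"travel":[1,-1,0],"rot":[0,0,-1],"fingers":1},{"travel":[1,-1,0],"rot":[0,0,-1],"fingers":1}]'
python3 -m pendant '[{"travel":[1,1,0],"rot":[0,0,-1],"fingers":1},{"travel":[1,1,0],"rot":[0,0,-1],"fingers":1},{"travel":[1,1,0],"rot":[0,0,-1],"fingers":1},{"travel":[1,1,0],"rot":[0,0,-1],"fingers":1},{"travel":[1,1,0],"rot":[0,0,-1],"fingers":1},{"travel":[1,1,0],"rot":[0,0,-1],"fingers":1},{"travel":[1,1,0],"rot":[0,0,-1],"fingers":1},{"travel":[1,1,0],"rot":[0,0,-1],"fingers":1}]'
python3 -m pendant '[{"travel":[1,1,0],"rot":[0,0,-1],"fingers":1},{"travel":[1,1,0],"rot":[0,0,-1],"fingers":1},{"travel":[1,1,0],"rot":[0,0,-1],"fingers":1},{"travel":[1,1,0],"rot":[0,0,-1],"fingers":1},{"travel":[1,1,0],"rot":[0,0,-1],"fingers":1},{"travel":[1,1,0],"rot":[0,0,-1],"fingers":1},{"travel":[1,1,0],"rot":[0,0,-1],"fingers":1},{"travel":[1,1,0],"rot":[0,0,-1],"fingers":1}]'
python3 -c "
from h import *
go((.40,0,.25,30),(.40,.1,.2,30),(.431,.229,.15,30))"
```

```text
clock: 2.0
tcp_pos: [0.2301, -0.4105, 0.2505]
orientation: [0.0, 0.796, 0.605, -0.0]
wrist_force: [0.5, 1.2, 0.9]
finger_gap: 0.0853
grip_force: 0.0
clock: 2.8
tcp_pos: [0.3778, -0.327, 0.2502]
orientation: [-0.0, 0.388, 0.922, -0.0]
wrist_force: [0.8, 0.7, -0.1]
finger_gap: 0.0856
grip_force: 0.0
clock: 3.6
tcp_pos: [0.3792, -0.1573, 0.2504]
orientation: [0.0, -0.124, 0.992, -0.0]
wrist_force: [0.1, -0.6, -0.3]
finger_gap: 0.0852
grip_force: 0.0
at [ 0.3792 -0.1573  0.2504] toolx [-0.969 -0.245 -0.   ] q [-0.59 -0.01 -0.33  1.24 -0.   -0.84] t 3.6
[-0.49   1.229  0.003] [-0.     0.    -0.263]
[-0.694  2.037  0.42 ] [-0.     0.    -0.263]
[-1.208  3.016  0.836] [-0.     0.    -0.263]
```

```bash
python3 -m pendant '[{"travel":[-0.4,1,0.2],"rot":[0,0,-0.263],"fingers":1},{"travel":[-0.4,1,0.2],"rot":[0,0,-0.263],"fingers":1},{"travel":[-0.4,1,0.2],"rot":[0,0,-0.263],"fingers":1},{"travel":[-0.4,1,0.2],"rot":[0,0,-0.263],"fingers":1}]'
python3 -c "
from h import *
go((.40,.1,.2,30),(.431,.229,.15,30))"
```

```text
clock: 4.0
tcp_pos: [0.395, -0.0263, 0.2255]
orientation: [-0.001, -0.259, 0.966, 0.001]
wrist_force: [0.0, -0.3, -0.1]
finger_gap: 0.0853
grip_force: 0.0
at [ 0.395  -0.0263  0.2255] toolx [-0.865 -0.501  0.001] q [-0.27 -0.02 -0.41  1.18  0.   -0.8 ] t 4.0
[-0.564  0.889  0.214] [ 0.002 -0.001  0.001]
[-1.327  1.689  0.632] [ 0.002 -0.001  0.001]
```

```bash
python3 -m pendant '[{"travel":[-0.65,0.85,0],"rot":[0,0,0],"fingers":1},{"travel":[-0.65,0.85,0],"rot":[0,0,0],"fingers":1},{"travel":[-0.65,0.85,0],"rot":[0,0,0],"fingers":1},{"travel":[-0.65,0.85,0],"rot":[0,0,0],"fingers":1}]'
python3 -m pendant '[{"travel":[-0.65,0.85,0.4],"rot":[0,0,0],"fingers":1},{"travel":[-0.65,0.85,0.4],"rot":[0,0,0],"fingers":1},{"travel":[-0.65,0.85,0.4],"rot":[0,0,0],"fingers":1},{"travel":[-0.65,0.85,0.4],"rot":[0,0,0],"fingers":1},{"travel":[-0.65,0.85,0.4],"rot":[0,0,0],"fingers":1}]'
python3 - <<'E'
from h import *
p,P=cloud('wrist'); cv2.imwrite('pics/w1.png',p)
x,y,z=P[...,0],P[...,1],P[...,2]
reg=(x>.38)&(x<.62)&(y>.15)&(y<.40)
h=reg&(z>.038)&(z<.052); Q=P[h]
if h.sum()>5: print('handle',h.sum(),np.median(P[h],0),cv2.minAreaRect((Q[:,:2]*1000).astype(np.float32)))
t=reg&(z>.0075)&(z<.022); Q=(P[t][:,:2]*1000).astype(np.float32); print(t.sum(),cv2.minAreaRect(Q))
go((.431,.229,.03,30))
E
```

```text
clock: 4.4
tcp_pos: [0.4123, 0.1002, 0.2265]
orientation: [0.0, -0.26, 0.966, 0.0]
wrist_force: [-0.6, -1.2, 0.0]
finger_gap: 0.0856
grip_force: 0.0
clock: 4.9
tcp_pos: [0.4277, 0.2251, 0.1778]
orientation: [-0.001, -0.26, 0.966, -0.0]
wrist_force: [-0.2, 0.7, -0.1]
finger_gap: 0.0851
grip_force: 0.0
handle 502 [0.4325091  0.23101414 0.04499697] ((433.47039794921875, 231.74575805664062), (25.965984344482422, 15.362051963806152), 30.034238815307617)
10452 ((488.4463195800781, 261.7738342285156), (151.22113037109375, 176.91989135742188), 29.570087432861328)
at [0.4278 0.2246 0.1782] toolx [-0.865 -0.501  0.001] q [ 0.32  0.17 -0.32  1.08 -0.   -0.21] t 4.95
[-0.042  0.019  1.235] [-0.001 -0.001  0.001]
```

View pics/w1.png

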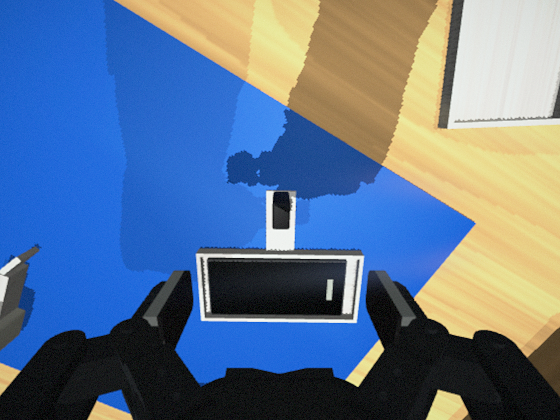

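The wrist view shows the tray at (280,288) with its grip block at (283,212). The block measures 26×15.4 and sits at (0.4335, 0.2317), yaw 30°, with its top at 0.045, all as specified. Now I descend and grip.

```bash
python3 -c "
from h import *
go((.4335,.2317,.03,30))"
```

```text
at [0.4278 0.2246 0.1782] toolx [-0.865 -0.501  0.001] q [ 0.32  0.17 -0.32  1.08 -0.   -0.21] t 4.95
[-0.071  0.028  1.235] [-0.001 -0.001  0.001]
```

```bash
python3 -m pendant '[{"travel":[-0.07,0.03,0.4],"rot":[0,0,0],"fingers":1},{"travel":[-0.07,0.03,0.8],"rot":[0,0,0],"fingers":1},{"travel":[-0.07,0.03,0.8],"rot":[0,0,0],"fingers":1}]'
python3 -m pendant '[{"travel":[0,0,0.2],"rot":[0,0,0],"fingers":1},{"travel":[0,0,0.43],"rot":[0,0,0],"fingers":1},{"travel":[0,0,0.43],"rot":[0,0,0],"fingers":1}]'
python3 -m pendant '[{"travel":[0,0,0],"rot":[0,0,0],"fingers":-1},{"travel":[0,0,0],"rot":[0,0,0],"fingers":-1},{"travel":[0,0,0],"rot":[0,0,0],"fingers":-1},{"travel":[0,0,0],"rot":[0,0,0],"fingers":-1},{"travel":[0,0,0],"rot":[0,0,0],"fingers":-1},{"travel":[0,0,0],"rot":[0,0,0],"fingers":-1},{"travel":[0,0,0],"rot":[0,0,0],"fingers":-1},{"travel":[0,0,0],"rot":[0,0,0],"fingers":-1}]' 40
python3 -c "
from h import *
go((.43,.05,.03,15),(.50,-.0913,.03,5),(.594,-.083,.03,5))"
```

```text
clock: 5.25
tcp_pos: [0.4291, 0.2299, 0.0778]
orientation: [-0.005, -0.259, 0.966, -0.001]
wrist_force: [-0.9, 0.3, -0.2]
finger_gap: 0.0854
grip_force: 0.0
clock: 5.55
tcp_pos: [0.4322, 0.2314, 0.0303]
orientation: [-0.002, -0.26, 0.966, -0.0]
wrist_force: [-0.4, -1.2, 0.3]
finger_gap: 0.0851
grip_force: 0.0
clock: 6.35
tcp_pos: [0.434, 0.2331, 0.0316]
orientation: [0.001, -0.261, 0.965, -0.0]
wrist_force: [0.1, -2.2, 6.7]
finger_gap: 0.0154
grip_force: 39.6
at [0.434  0.2331 0.0316] toolx [-0.864 -0.504 -0.002] q [ 0.33  0.34 -0.51  0.72 -0.   -0.2 ] t 6.35
[ 0.798 -1.301  0.014] [-0.001  0.002  0.255]
[ 0.888 -2.612  0.015] [-0.001  0.002  0.421]
[ 0.177 -2.947  0.017] [-0.001  0.002  0.421]
```

```bash
python3 - <<'E'
from h import *
for n in ['top','side']:
    P=np.load(n+'.npz')['P']; x,y,z=P[...,0],P[...,1],P[...,2]
    m=(x>.66)&(x<.77)&(y>-.2)&(y<.06)&(z>.165)&(z<.186); Q=P[m]
    b=np.arange(-.17,.03,.01); lo=[];hi=[];c=[]
    for a in b:
        s=Q[(Q[:,1]>a)&(Q[:,1]<a+.01)][:,0]
        if len(s)>8: c.append(a+.005);lo.append(np.percentile(s,5));hi.append(np.percentile(s,95))
    for e in (lo,hi):
        k=np.polyfit(c,e,1); k=np.polyfit(np.array(c)[abs(np.polyval(k,c)-e)<.004],np.array(e)[abs(np.polyval(k,c)-e)<.004],1)
        print(n,'yaw',np.degrees(-np.arctan(k[0])).round(2),'x at y=-.073',np.polyval(k,-.073).round(4))
    yaw=np.radians(5); ex=np.array([np.cos(yaw),np.sin(yaw)]); ey=np.array([-ex[1],ex[0]]); o=np.array([.689,-.0755])
    q=P[...,:2]-o; u=q@ex; v=q@ey
    m=(u>-.045)&(u<-.005)&(abs(v)<.115)&(z>.02)&(z<.032)
    for a in (-.045,-.03,-.015):
        mm=m&(u>a)&(u<a+.015)
        L=v[mm&(v>0)];r=v[mm&(v<0)]; print(a,'left',len(L),np.percentile(L,[3,97]).round(4) if len(L) else '','right',len(r),np.percentile(r,[3,97]).round(4) if len(r) else '')
    m=(abs(v+.165)<.06)&(u>-.15)&(u<.03)&(z>.03)&(z<.085); print('pedal v',np.percentile(v[m],[2,98]).round(4),'u',np.percentile(u[m],[2,98]).round(4))
E
```

```text
top yaw 4.12 x at y=-.073 0.6961
top yaw 4.24 x at y=-.073 0.738
-0.045 left 44 [0.0836 0.1029] right 40 [-0.1008 -0.0794]
-0.03 left 42 [0.0825 0.1032] right 44 [-0.1007 -0.0806]
-0.015 left 25 [0.0841 0.1034] right 31 [-0.1015 -0.0798]
pedal v [-0.198  -0.1224] u [-0.1001  0.0273]
side yaw 4.19 x at y=-.073 0.6981
side yaw 4.72 x at y=-.073 0.7393
-0.045 left 18 [0.0821 0.1008] right 24 [-0.1037 -0.0839]
-0.03 left 21 [0.0804 0.103 ] right 25 [-0.1039 -0.0818]
-0.015 left 12 [0.0696 0.1017] right 16 [-0.1058 -0.0823]
pedal v [-0.2048 -0.1072] u [-0.0974  0.0279]
```

```bash
python3 -m pendant '[{"travel":[0.05,-0.1,-0.01],"rot":[0,0,0],"fingers":-1},{"travel":[0.15,-0.25,-0.01],"rot":[0,0,0.05],"fingers":-1},{"travel":[0.25,-0.4,-0.01],"rot":[0,0,0.08],"fingers":-1},{"travel":[0.35,-0.55,-0.01],"rot":[0,0,0.11],"fingers":-1},{"travel":[0.45,-0.7,-0.01],"rot":[0,0,0.14],"fingers":-1},{"travel":[0.53,-0.85,-0.01],"rot":[0,0,0.17],"fingers":-1},{"travel":[0.6,-0.95,-0.01],"rot":[0,0,0.2],"fingers":-1},{"travel":[0.6,-0.95,-0.01],"rot":[0,0,0.2],"fingers":-1}]'
```

```text
clock: 7.15
tcp_pos: [0.4278, 0.0962, 0.0317]
orientation: [-0.001, -0.157, 0.988, -0.001]
wrist_force: [0.5, -2.3, -0.0]
finger_gap: 0.0157
grip_force: 40.0
```

```bash
python3 -c "
from h import *
go((.448,.0,.0315,11),(.4636,-.092,.0315,4.3))"
```

```text
at [0.4278 0.0962 0.0317] toolx [-0.951 -0.31   0.001] q [ 0.04  0.25 -0.63  0.69 -0.   -0.28] t 7.15
[ 0.088 -0.814  0.003] [-0.001 -0.001  0.118]
[ 0.202 -1.583  0.004] [-0.001 -0.001  0.229]
```

```bash
python3 -m pendant '[{"travel":[0.02,-0.12,0],"rot":[0,0,0.02],"fingers":-1},{"travel":[0.04,-0.27,0],"rot":[0,0,0.04],"fingers":-1},{"travel":[0.06,-0.42,0],"rot":[0,0,0.06],"fingers":-1},{"travel":[0.07,-0.57,0],"rot":[0,0,0.08],"fingers":-1},{"travel":[0.08,-0.71,0],"rot":[0,0,0.1],"fingers":-1},{"travel":[0.09,-0.81,0],"rot":[0,0,0.12],"fingers":-1},{"travel":[0.09,-0.81,0],"rot":[0,0,0.12],"fingers":-1}]'; python3 -c "
from h import *
go((.4636,-.092,.0315,4.3))"
```

```text
clock: 7.85
tcp_pos: [0.4489, 0.0015, 0.0318]
orientation: [-0.0, -0.095, 0.995, -0.0]
wrist_force: [0.1, -1.4, -1.4]
finger_gap: 0.0155
grip_force: 39.5
at [0.4489 0.0015 0.0318] toolx [-0.982 -0.19   0.   ] q [-0.18  0.27 -0.61  0.69 -0.   -0.37] t 7.85
[ 0.027 -0.788  0.003] [-0.001 -0.     0.111]
```

```bash
python3 -m pendant '[{"travel":[0,-0.12,0],"rot":[0,0,0.02],"fingers":-1},{"travel":[0.01,-0.27,0],"rot":[0,0,0.04],"fingers":-1},{"travel":[0.02,-0.42,0],"rot":[0,0,0.06],"fingers":-1},{"travel":[0.02,-0.57,0],"rot":[0,0,0.08],"fingers":-1},{"travel":[0.02,-0.7,0],"rot":[0,0,0.1],"fingers":-1},{"travel":[0.03,-0.79,0],"rot":[0,0,0.11],"fingers":-1},{"travel":[0.03,-0.79,0],"rot":[0,0,0.11],"fingers":-1},{"travel":[0.03,-0.79,0],"rot":[0,0,0.11],"fingers":-1}]'
python3 - <<'E'
from h import *
p,P=cloud('top'); cv2.imwrite('pics/t2.png',cv2.resize(p[60:220,180:390],(788,600),interpolation=cv2.INTER_CUBIC))
O=np.array([.690,-.0753]);w=np.radians(4.3);ex=np.array([np.cos(w),np.sin(w)])
go(*[(*(O+u*ex),.0315,4.3) for u in (-.145,-.118,-.095)])
E
```

```text
clock: 8.65
tcp_pos: [0.4631, -0.0913, 0.0318]
orientation: [-0.0, -0.039, 0.999, -0.0]
wrist_force: [0.2, -0.9, -0.7]
finger_gap: 0.0157
grip_force: 39.5
at [ 0.4631 -0.0911  0.0318] toolx [-0.997 -0.078  0.   ] q [-0.36  0.31 -0.55  0.71 -0.   -0.44] t 8.7
[-0.687 -0.013  0.003] [-0.    -0.     0.003]
[-0.912 -0.013  0.003] [-0.    -0.     0.003]
[-1.104 -0.014  0.003] [-0.    -0.     0.003]
```

View pics/t2.png

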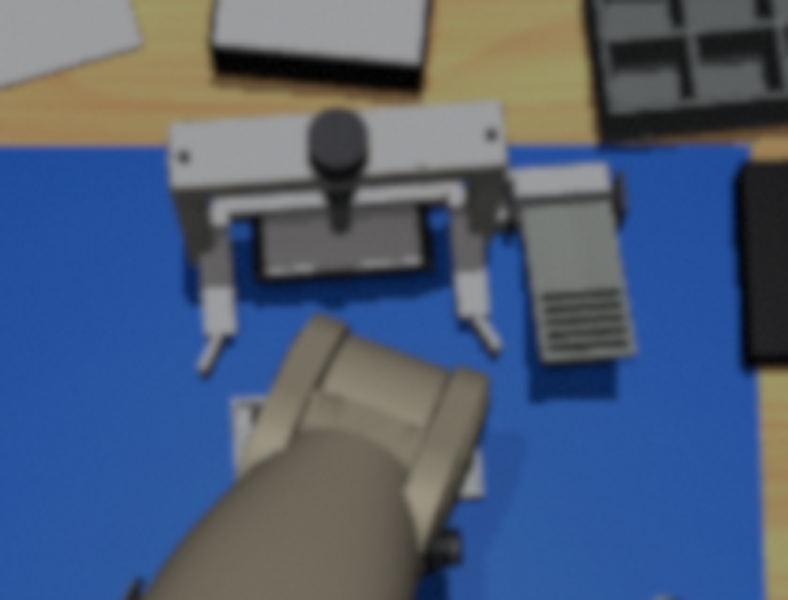

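The crop shows the tray's front-left corner at (232,398) and its right edge at x≈483. It is centred on the mouth, whose rails sit at (220,310) and (472,290). I'll push in slowly.

```bash
python3 -m pendant '[{"travel":[-0.06,0,0],"rot":[0,0,0],"fingers":-1},{"travel":[-0.14,-0.01,0],"rot":[0,0,0],"fingers":-1},{"travel":[-0.22,-0.01,0],"rot":[0,0,0],"fingers":-1},{"travel":[-0.3,-0.01,0],"rot":[0,0,0],"fingers":-1},{"travel":[-0.38,-0.01,0],"rot":[0,0,0],"fingers":-1},{"travel":[-0.44,-0.01,0],"rot":[0,0,0],"fingers":-1},{"travel":[-0.5,-0.01,0],"rot":[0,0,0],"fingers":-1},{"travel":[-0.5,-0.01,0],"rot":[0,0,0],"fingers":-1}]'
python3 -m pendant '[{"travel":[-0.04,0,0],"rot":[0,0,0],"fingers":-1},{"travel":[-0.08,0,0],"rot":[0,0,0],"fingers":-1},{"travel":[-0.12,0,0],"rot":[0,0,0],"fingers":-1},{"travel":[-0.16,0,0],"rot":[0,0,0],"fingers":-1},{"travel":[-0.2,0,0],"rot":[0,0,0],"fingers":-1},{"travel":[-0.2,0,0],"rot":[0,0,0],"fingers":-1}]'
```

```text
clock: 9.5
tcp_pos: [0.5245, -0.0877, 0.0319]
orientation: [0.001, -0.039, 0.999, -0.0]
wrist_force: [1.1, -0.3, -1.9]
finger_gap: 0.0152
grip_force: 39.2
clock: 10.1
tcp_pos: [0.5481, -0.0859, 0.0319]
orientation: [0.001, -0.039, 0.999, -0.0]
wrist_force: [0.8, 0.1, -3.4]
finger_gap: 0.0154
grip_force: 39.2
```

Free of side load. I'll push on towards the stop, expecting TCP x ≈ 0.595.

```bash
python3 -m pendant '[{"travel":[-0.05,0,0],"rot":[0,0,0],"fingers":-1},{"travel":[-0.1,0,0],"rot":[0,0,0],"fingers":-1},{"travel":[-0.15,0,0],"rot":[0,0,0],"fingers":-1},{"travel":[-0.2,0,0],"rot":[0,0,0],"fingers":-1},{"travel":[-0.25,0,0],"rot":[0,0,0],"fingers":-1},{"travel":[-0.3,0,0],"rot":[0,0,0],"fingers":-1},{"travel":[-0.33,0,0],"rot":[0,0,0],"fingers":-1},{"travel":[-0.33,0,0],"rot":[0,0,0],"fingers":-1}]'
python3 -m pendant '[{"travel":[-0.02,0,0],"rot":[0,0,0],"fingers":-1},{"travel":[-0.04,0,0],"rot":[0,0,0],"fingers":-1},{"travel":[-0.05,0,0],"rot":[0,0,0],"fingers":-1},{"travel":[-0.05,0,0],"rot":[0,0,0],"fingers":-1}]'
```

```text
clock: 10.9
tcp_pos: [0.5875, -0.0827, 0.0319]
orientation: [0.001, -0.039, 0.999, -0.0]
wrist_force: [1.2, -0.8, -2.4]
finger_gap: 0.0154
grip_force: 39.3
clock: 11.3
tcp_pos: [0.5927, -0.0823, 0.0319]
orientation: [0.0, -0.039, 0.999, -0.0]
wrist_force: [0.3, 0.4, -1.5]
finger_gap: 0.0158
grip_force: 39.4
```

```bash
python3 -m pendant '[{"travel":[-0.02,0,0],"rot":[0,0,0],"fingers":-1},{"travel":[-0.03,0,0],"rot":[0,0,0],"fingers":-1},{"travel":[-0.03,0,0],"rot":[0,0,0],"fingers":-1}]'
python3 -m pendant '[{"travel":[-0.02,0,0],"rot":[0,0,0],"fingers":-1},{"travel":[-0.03,0,0],"rot":[0,0,0],"fingers":-1},{"travel":[-0.03,0,0],"rot":[0,0,0],"fingers":-1}]'
```

```text
clock: 11.6
tcp_pos: [0.5964, -0.082, 0.0319]
orientation: [0.0, -0.039, 0.999, -0.0]
wrist_force: [0.3, 0.1, -2.0]
finger_gap: 0.0152
grip_force: 39.4
clock: 11.9
tcp_pos: [0.6, -0.0817, 0.0319]
orientation: [0.0, -0.039, 0.999, -0.0]
wrist_force: [0.1, 0.2, -1.1]
finger_gap: 0.0155
grip_force: 39.4
```

```bash
python3 -m pendant '[{"travel":[-0.015,0,0],"rot":[0,0,0],"fingers":-1},{"travel":[-0.025,0,0],"rot":[0,0,0],"fingers":-1},{"travel":[-0.025,0,0],"rot":[0,0,0],"fingers":-1}]'
python3 - <<'E'
from h import *
p,P=cloud('side'); cv2.imwrite('pics/s2.png',cv2.resize(p[120:290,240:450],(741,600),interpolation=cv2.INTER_CUBIC))
E
```

```text
clock: 12.2
tcp_pos: [0.6015, -0.0813, 0.0317]
orientation: [-0.001, -0.039, 0.999, 0.0]
wrist_force: [-5.8, -0.0, 1.6]
finger_gap: 0.0154
grip_force: 40.0
```

View pics/s2.png

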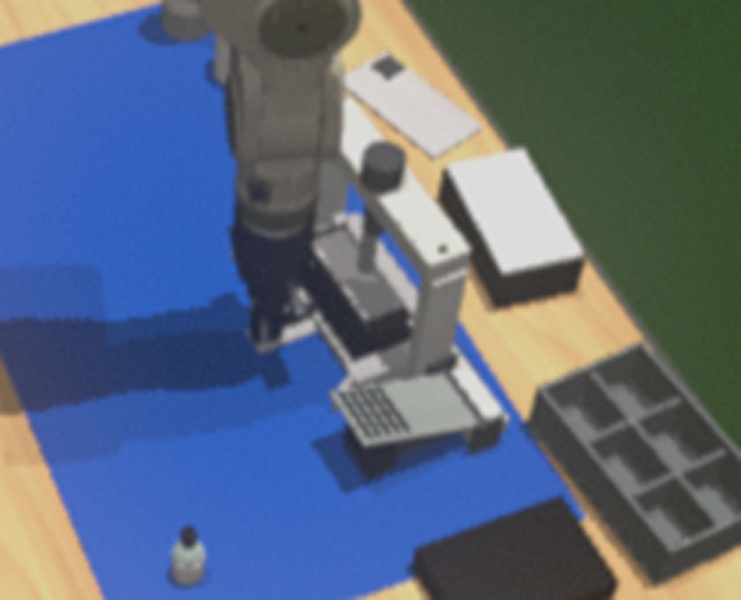

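The side view shows the gripper at (270,320), holding the tray inside the rails under the pad at (360,290). The pedal at (420,410) is up and untouched. Contact is starting, so I'll push a little more to confirm a hard stop.

```bash
python3 -m pendant '[{"travel":[-0.015,0,0],"rot":[0,0,0],"fingers":-1},{"travel":[-0.025,0,0],"rot":[0,0,0],"fingers":-1},{"travel":[-0.025,0,0],"rot":[0,0,0],"fingers":-1}]'
```

```text
clock: 12.55
tcp_pos: [0.6016, -0.0813, 0.0317]
orientation: [-0.004, -0.038, 0.999, -0.0]
wrist_force: [-12.6, -0.7, 7.5]
finger_gap: 0.0156
grip_force: 40.8
```

```bash
python3 -m pendant '[{"travel":[-0.015,0,0],"rot":[0,0,0],"fingers":-1},{"travel":[-0.025,0,0],"rot":[0,0,0],"fingers":-1},{"travel":[-0.025,0,0],"rot":[0,0,0],"fingers":-1}]'
```

```text
clock: 12.85
tcp_pos: [0.6017, -0.0812, 0.0316]
orientation: [-0.007, -0.038, 0.999, -0.0]
wrist_force: [-20.4, -2.2, 14.2]
finger_gap: 0.0155
grip_force: 41.7
```

```bash
python3 -m pendant '[{"travel":[0.02,0,0],"rot":[0,0,0],"fingers":-1},{"travel":[0.04,0,0],"rot":[0,0,0],"fingers":-1},{"travel":[0.04,0,0],"rot":[0,0,0],"fingers":-1}]'
python3 -m pendant '[{"travel":[0,0,0],"rot":[0,0,0],"fingers":1},{"travel":[0,0,0],"rot":[0,0,0],"fingers":1},{"travel":[0,0,0],"rot":[0,0,0],"fingers":1},{"travel":[0,0,0],"rot":[0,0,0],"fingers":1},{"travel":[0,0,0],"rot":[0,0,0],"fingers":1},{"travel":[0,0,0],"rot":[0,0,0],"fingers":1},{"travel":[0,0,0],"rot":[0,0,0],"fingers":1},{"travel":[0,0,0],"rot":[0,0,0],"fingers":1}]'
python3 -m pendant '[{"travel":[0,0,-0.2],"rot":[0,0,0],"fingers":1},{"travel":[0,0,-0.5],"rot":[0,0,0],"fingers":1},{"travel":[0.2,0,-0.9],"rot":[0,0,0],"fingers":1},{"travel":[0.5,0,-1],"rot":[0,0,0],"fingers":1},{"travel":[0.7,0,-1],"rot":[0,0,0],"fingers":1},{"travel":[0.7,0,-1],"rot":[0,0,0],"fingers":1}]'
python3 - <<'E'
from h import *
p,P=cloud('wrist'); cv2.imwrite('pics/w3.png',p); np.savez('w3.npz',p=p,P=P)
x,y,z=P[...,0],P[...,1],P[...,2]
h=(x>.55)&(x<.65)&(y>-.13)&(y<-.03)&(z>.038)&(z<.052);Q=P[h]
print(h.sum(),np.median(Q,0),cv2.minAreaRect((Q[:,:2]*1000).astype(np.float32)))
h=(x>.58)&(x<.76)&(y>-.30)&(y<-.19)&(z>.03)&(z<.09);Q=P[h]
if h.sum()>9: print('pedal',h.sum(),cv2.minAreaRect((Q[:,:2]*1000).astype(np.float32)),Q[:,2].max())
go((.62,-.25,.15,4.3))
E
```

```text
clock: 13.15
tcp_pos: [0.6016, -0.0813, 0.0316]
orientation: [-0.002, -0.039, 0.999, 0.0]
wrist_force: [-7.1, -0.3, 3.8]
finger_gap: 0.0155
grip_force: 40.2
clock: 13.95
tcp_pos: [0.6039, -0.0814, 0.0318]
orientation: [-0.0, -0.039, 0.999, -0.0]
wrist_force: [-0.1, 0.4, -0.9]
finger_gap: 0.0856
grip_force: 0.0
clock: 14.55
tcp_pos: [0.5174, -0.0877, 0.1528]
orientation: [-0.0, -0.039, 0.999, -0.0]
wrist_force: [0.2, 0.1, 0.1]
finger_gap: 0.0858
grip_force: 0.0
505 [ 0.59758801 -0.08011614  0.0447791 ] ((600.4104614257812, -79.91360473632812), (27.29551124572754, 15.525161743164062), 4.653910160064697)
pedal 1808 ((671.7559204101562, -239.79571533203125), (134.93687438964844, 66.92369079589844), 4.232563495635986) 0.08104533054601487
at [ 0.5191 -0.0879  0.1526] toolx [-0.997 -0.077 -0.001] q [-0.32  0.27 -0.26  1.04 -0.   -0.4 ] t 14.6
[-0.734 -1.411  0.022] [-0.     0.001  0.002]
```

View pics/w3.png

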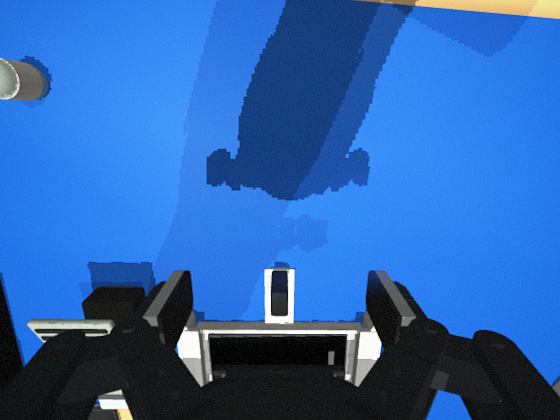

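The wrist view shows the tray seated in the rails with the display inside at (280,348) and the released block at (280,292). The block measures (0.600, -0.080), yaw 4.6°. From the pedal fit the press origin is about (0.695, -0.073), so the tray is home within about 1 mm. The pad is at (0.6346, -0.2435, 0.07).

```bash
python3 -m pendant '[{"travel":[-0.35,-0.7,0],"rot":[0,0,0],"fingers":-1},{"travel":[-0.35,-0.7,0],"rot":[0,0,0],"fingers":-1},{"travel":[-0.35,-0.7,0],"rot":[0,0,0],"fingers":-1},{"travel":[-0.35,-0.7,0],"rot":[0,0,0],"fingers":-1}]'
python3 -c "
from h import *
go((.6335,-.2435,.12,4.3),(.6335,-.2435,.09,4.3),(.630,-.2438,.059,4.3))"
```

```text
clock: 15.0
tcp_pos: [0.5692, -0.1693, 0.1508]
orientation: [-0.0, -0.038, 0.999, 0.0]
wrist_force: [-0.6, 0.2, -0.0]
finger_gap: 0.0283
grip_force: 0.0
at [ 0.5692 -0.1693  0.1508] toolx [-0.997 -0.076  0.001] q [-0.42  0.4  -0.08  1.09  0.   -0.5 ] t 15.0
[-0.487 -0.658  0.256] [ 0.001 -0.001  0.001]
[-0.487 -0.658  0.506] [ 0.001 -0.001  0.001]
[-0.458 -0.659  0.764] [ 0.001 -0.001  0.001]
```

```bash
python3 -m pendant '[{"travel":[-0.49,-0.66,0],"rot":[0,0,0],"fingers":-1},{"travel":[-0.49,-0.66,0],"rot":[0,0,0],"fingers":-1},{"travel":[-0.49,-0.66,0.1],"rot":[0,0,0],"fingers":-1},{"travel":[-0.49,-0.66,0.25],"rot":[0,0,0],"fingers":-1},{"travel":[-0.49,-0.66,0.35],"rot":[0,0,0],"fingers":-1},{"travel":[-0.49,-0.66,0.35],"rot":[0,0,0],"fingers":-1}]'
python3 -m pendant '[{"travel":[0,0,0.08],"rot":[0,0,0],"fingers":-1},{"travel":[0,0,0.15],"rot":[0,0,0],"fingers":-1},{"travel":[0,0,0.15],"rot":[0,0,0],"fingers":-1}]'
```

```text
clock: 15.6
tcp_pos: [0.6315, -0.2408, 0.1072]
orientation: [-0.002, -0.039, 0.999, 0.001]
wrist_force: [0.6, 0.8, 0.0]
finger_gap: -0.0
grip_force: 0.0
clock: 15.9
tcp_pos: [0.6335, -0.2425, 0.0914]
orientation: [0.0, -0.039, 0.999, -0.0]
wrist_force: [3.0, 0.3, 2.3]
finger_gap: 0.0003
grip_force: 1.2
```

Touching the pad where expected. Now pressing down.

```bash
python3 -m pendant '[{"travel":[0.01,0,0.06],"rot":[0,0,0],"fingers":-1},{"travel":[0.03,0,0.12],"rot":[0,0,0],"fingers":-1},{"travel":[0.04,0,0.18],"rot":[0,0,0],"fingers":-1},{"travel":[0.05,0,0.24],"rot":[0,0,0],"fingers":-1},{"travel":[0.05,0,0.27],"rot":[0,0,0],"fingers":-1},{"travel":[0.05,0,0.27],"rot":[0,0,0],"fingers":-1}]'
python3 -m pendant '[{"travel":[0,0,0.02],"rot":[0,0,0],"fingers":-1},{"travel":[0,0,0.04],"rot":[0,0,0],"fingers":-1},{"travel":[0,0,0.04],"rot":[0,0,0],"fingers":-1}]'
```

```text
clock: 16.5
tcp_pos: [0.627, -0.2436, 0.0598]
orientation: [0.0, -0.039, 0.999, -0.0]
wrist_force: [-2.7, 0.6, 8.1]
finger_gap: 0.0004
grip_force: 4.2
clock: 16.8
tcp_pos: [0.627, -0.2436, 0.0586]
orientation: [0.001, -0.039, 0.999, -0.001]
wrist_force: [-8.1, 3.5, 23.3]
finger_gap: 0.0003
grip_force: 11.3
```

Hard stop at 23 N. I'll hold it there.

```bash
for i in 1 2; do python3 -m pendant '[{"travel":[0,0,0],"rot":[0,0,0],"fingers":-1},{"travel":[0,0,0],"rot":[0,0,0],"fingers":-1},{"travel":[0,0,0],"rot":[0,0,0],"fingers":-1},{"travel":[0,0,0],"rot":[0,0,0],"fingers":-1},{"travel":[0,0,0],"rot":[0,0,0],"fingers":-1},{"travel":[0,0,0],"rot":[0,0,0],"fingers":-1},{"travel":[0,0,0],"rot":[0,0,0],"fingers":-1},{"travel":[0,0,0],"rot":[0,0,0],"fingers":-1}]'; done
python3 - <<'E'
from h import *
p,P=cloud('side')
O=np.array([.695,-.0735]);w=np.radians(4.3);ex=np.array([np.cos(w),np.sin(w)]);q=P[...,:2]-O;u=q@ex;v=q@[-ex[1],ex[0]]
m=(u>-.06)&(u<.01)&(abs(v+.165)<.025)&(P[...,2]>.025)&(P[...,2]<.09)
k=np.polyfit(u[m],P[m][:,2],1); r=abs(np.polyval(k,u[m])-P[m][:,2])<.005; k=np.polyfit(u[m][r],P[m][r][:,2],1); print('pedal slope',m.sum(),-np.arctan(k[0]),'down expected .08')
E
```

```text
clock: 17.6
tcp_pos: [0.627, -0.2437, 0.0585]
orientation: [0.001, -0.039, 0.999, -0.001]
wrist_force: [-7.8, 2.5, 23.4]
finger_gap: 0.0
grip_force: 11.5
clock: 18.4
tcp_pos: [0.627, -0.2436, 0.0585]
orientation: [0.001, -0.039, 0.999, -0.001]
wrist_force: [-8.5, 4.0, 24.2]
finger_gap: -0.0002
grip_force: 11.5
pedal slope 159 0.05428372254374346 down expected .08
```

Measured slope matches pedal fully down. Now I release it smoothly, retract, and check.

```bash
python3 -m pendant '[{"travel":[0,0,-0.06],"rot":[0,0,0],"fingers":-1},{"travel":[-0.01,0,-0.12],"rot":[0,0,0],"fingers":-1},{"travel":[-0.02,0,-0.18],"rot":[0,0,0],"fingers":-1},{"travel":[-0.03,0,-0.24],"rot":[0,0,0],"fingers":-1},{"travel":[-0.03,0,-0.32],"rot":[0,0,0],"fingers":-1},{"travel":[-0.03,0,-0.5],"rot":[0,0,0],"fingers":-1},{"travel":[-0.03,0,-0.9],"rot":[0,0,0],"fingers":-1},{"travel":[0.2,0,-1],"rot":[0,0,0],"fingers":-1},{"travel":[0.2,0,-1],"rot":[0,0,0],"fingers":-1}]'
python3 -m pendant '[{"travel":[1,0,-0.8],"rot":[0,0,0],"fingers":-1},{"travel":[1,0,-0.8],"rot":[0,0,0],"fingers":-1},{"travel":[1,0,-0.8],"rot":[0,0,0],"fingers":-1},{"travel":[1,0,-0.8],"rot":[0,0,0],"fingers":-1},{"travel":[1,0,-0.8],"rot":[0,0,0],"fingers":-1}]'
python3 - <<'E'
from h import *
O=np.array([.695,-.0735]);w=np.radians(4.3);ex=np.array([np.cos(w),np.sin(w)])
for n in ['top','side','wrist']:
    p,P=cloud(n); q=P[...,:2]-O;u=q@ex;v=q@[-ex[1],ex[0]];z=P[...,2]
    m=(u>-.1)&(u<.01)&(abs(v+.165)<.028)&(z>.025)&(z<.1)
    if m.sum()>20: k=np.polyfit(u[m],z[m],1); print(n,'pedal slope',m.sum(),-np.arctan(k[0]))
    h=(u>-.13)&(u<-.07)&(abs(v)<.04)&(z>.038)&(z<.052)
    if h.sum()>5: print('block u,v',np.median(u[h]),np.median(v[h]),h.sum())
    cv2.imwrite(f'pics/{n}9.png',p if n=='wrist' else cv2.resize(p[60:260,180:440],(780,600),interpolation=cv2.INTER_CUBIC))
E
```

```text
clock: 19.35
tcp_pos: [0.6019, -0.2457, 0.1774]
orientation: [0.0, -0.038, 0.999, -0.001]
wrist_force: [-0.2, 1.0, -1.5]
finger_gap: 0.0004
grip_force: 0.0
clock: 19.85
tcp_pos: [0.4832, -0.2547, 0.2709]
orientation: [0.0, -0.038, 0.999, -0.0]
wrist_force: [0.2, -0.2, -0.3]
finger_gap: 0.0001
grip_force: 0.0
top pedal slope 655 0.36781933271744405
block u,v -0.0973824030308126 -0.0004506604255946543 58
side pedal slope 442 0.2523903068762126
block u,v -0.08605269380705471 -0.0029563704451469447 6
wrist pedal slope 21 0.3606178515457727
block u,v -0.09700101777863959 -0.0007591569967410545 264
```

View pics/top9.png

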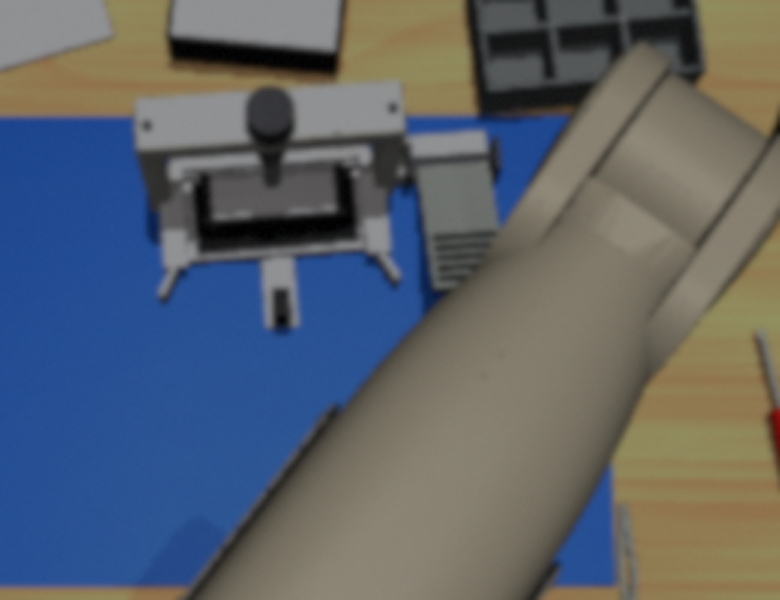

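View pics/wrist9.png

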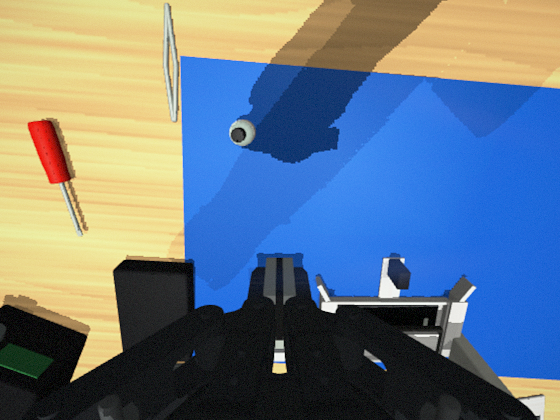

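The tray is seated with the display in it (top view, 275,235), and its block at u≈-0.097 is unchanged since release. The pedal slope is back to about 0.36, and the bystanders in view are undisturbed. Handing in.

```bash
python3 -c "
from workcell import env
print(env.hand_in())"
```

```text
the job is handed in; nothing more can be done
None
```

I handed the job in at about 20 s with no result shown back: the tray with its display is home against the end stop, the pedal was held on its stop for over 1.6 s and is up again, and the arm is clear.

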